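# Set out the self-service station from a pile of canisters

### The arm

A 6-joint arm with a two-finger parallel gripper is mounted at the origin on the work surface; the furniture and walls round the work are solid. World frame = base frame: x ahead of the robot, y to its left, z up, the work surface at z = 0. Lengths are in m, angles in rad, forces in N, time in s.
With the tool pointing down it reaches from about 0.25 to 0.775 m from the base axis. Payload 8.9 kg.
Tool frame: the origin (TCP) lies on the mounting face of the last link; the fingertips stand 173 mm ahead of it and the grasp point (between the pads) lies 155 mm ahead of it (manip.hold_point_z is the distance from the TCP to the grasp point, in m); z points along the fingers, y is the line along which they close (so a half turn about z gives the same grasp; the last joint's range is limited). The gripper opens to 85 mm and grips with 20 to 120 N. Pads are 22 mm wide; open, the fingers measure 114 mm over their backs; the gripper's body (76 mm by 85 mm) begins 54 mm behind the grasp point. The pads swing forward as they close: fully open they stand 13 mm farther back than shut.
Start: joints at [-1.438, 0.291, -0.153, 1.127, 0, 1.431], TCP at [0.141, -0.506, 0.405] pointing down, gripper open.
Joint ranges: [-2.52, 2.52], [-0.91, 1.74], [-1.3, 1.37], [-1.96, 2.02], [-1.52, 1.47], [-3.14, 3.14]. Speed limits (rad/s): [2.22, 2.22, 2.79, 3.14, 3.14, 3.14].

### API

Orientations are given as [roll, pitch, yaw] about the fixed x, y, z axes, in that order (R = Rz(yaw) Ry(pitch) Rx(roll)).
In Python, from rig import manip gives the robot as it stands. The module is installed in compiled form; this text tells all that it offers.
- The arm moves only by the shell command python3 -m inch 'ROWS' [FORCE]. ROWS is JSON, a list of rows, each an object with "angular": the turn, a rotation vector about the tool's x, y, z in units of 8 degrees (1.0 is 8 degrees), a list of three; "travel": the shift along the tool's x, y, z in units of 25 mm (1.0 is 25 mm), a list of three; "fingers": the finger opening in mm, from 0 to 85.4. In form: [{"angular": [wx, wy, wz], "travel": [dx, dy, dz], "fingers": fingers}, ...]. A call has exactly 8 rows; each row shifts and turns the commanded pose from where the row before left it, along the tool's axes as they then stand; what a row does not reach is not made up. A row lasts 1/10 s, in which the tool goes at most 50 mm and 8.59 degrees, less where a joint would pass 70% of its speed; a pose out of reach is approached as far as the arm can. A call is refused whole if a number of a shift passes 1 or a number of a turn 1, either way. A call with a gripper value outside its range is refused whole. The fingers move at their own pace and stop on an object; FORCE is the grip in N (left out, the last holds). Time passes only in rows, so rows that do not move let the fingers close, or fill a call up. It gives the time, the measured TCP pose, the force, the opening and the grip force at its end, in the units of the state.
- manip.get_state(): the state, without advancing time (a new reading comes with each control period).
- manip.snapshot(name): name is "side" or "top"; returns the picture (480x640x3 uint8, red, green, blue); there is no depth.
- manip.camera_info(name): a dict with "intrinsics" (3x3 intrinsics, pixels), "T" (4x4, takes a point from camera to world coordinates). Camera axes: x right, y down, z forward; pixel columns grow to the right and rows downward; lengths in m; the calibration is good to about 2 mm. A picture is of the moment at which its call begins. camera_info takes no time and is no camera call.
- manip.close_job(): hands the job in; it is judged then, once.
The state is a dict: "clock": time; "joint_pos": joint angles; "qd": joint speeds; "joint_torque": joint torques, N m; "position": TCP position; "eef_rot": TCP orientation; "contact_force": force on the tool from outside, world axes, zero at the start; "torque": the same for the moment, N m; "gripper_width": finger opening in m; "gripper_force": force on a finger pad.
Only numpy, scipy, OpenCV 4.12 (cv2) and the standard library are available. Lean on these libraries where they do the work, as an engineer would, in place of code of your own. Each camera call takes 0.05 s, during which the arm holds its last target. There are 200 camera calls.

### The job

The four filled canisters for the counter's self-service station came from the back in one pile. Take the pile apart without tipping over or dropping any of them, and set each canister gently upright into the well of the station that has its own shape and size, right down on the well's floor. Leave the jam jar where it stands.

Things in the scene. Friction and masses are not known exactly. Their poses are not given: they have to be found in the camera images.
- small_canister: White ceramic canister with a flat wooden lid (8 mm thick, set in 1.5 mm from the sides, fixed on), standing upright; the small round one, 38 mm in diameter, 50 mm tall, about 120 g. At the start it is the top of the pile (pile from the top: small round, large round, square, oblong). Origin: centre of its underside, z up.
- round_canister: White ceramic canister with a flat wooden lid (8 mm thick, set in 1.5 mm from the sides, fixed on), standing upright; the large round one, 54 mm in diameter, 58 mm tall, about 220 g. Second from the top of the pile. Origin: centre of its underside, z up.
- square_canister: White ceramic canister with a flat wooden lid (8 mm thick, set in 1.5 mm from the sides, fixed on), standing upright; the square one, 58 by 58 mm, 54 mm tall, about 260 g. Third from the top of the pile. Origin: centre of its underside, z up, x and y across its faces.
- oblong_canister: White ceramic canister with a flat wooden lid (8 mm thick, set in 1.5 mm from the sides, fixed on), standing upright; the oblong one, 58 mm (x) by 100 mm (y), 54 mm tall, about 340 g. Bottom of the pile, standing on the counter. Origin: centre of its underside, z up, y along its length.
- small_well: Fixed steel plate 90 (x) by 132 (y) mm, top 22 mm above the counter, one of four in a 2 by 2 dark wooden surround (rim 27 mm high; pitch 92 mm in x, 134 in y, any order). In its middle, 16 mm deep, dark floor 6 mm above the counter: the small round well, 54 mm in diameter. Origin: under the well's middle, at counter height; x, y along the plate's sides, z up.
- round_well: Fixed steel plate 90 (x) by 132 (y) mm, top 22 mm above the counter, one of four in a 2 by 2 dark wooden surround (rim 27 mm high; pitch 92 mm in x, 134 in y, any order). In its middle, 16 mm deep, dark floor 6 mm above the counter: the large round well, 70 mm in diameter. Origin: under the well's middle, at counter height; x, y along the plate's sides, z up.
- square_well: Fixed steel plate 90 (x) by 132 (y) mm, top 22 mm above the counter, one of four in a 2 by 2 dark wooden surround (rim 27 mm high; pitch 92 mm in x, 134 in y, any order). In its middle, 16 mm deep, dark floor 6 mm above the counter: the square well, 74 by 74 mm. Origin: under the well's middle, at counter height; x, y along the plate's sides, z up.
- oblong_well: Fixed steel plate 90 (x) by 132 (y) mm, top 22 mm above the counter, one of four in a 2 by 2 dark wooden surround (rim 27 mm high; pitch 92 mm in x, 134 in y, any order). In its middle, 16 mm deep, dark floor 6 mm above the counter: the oblong well, 74 mm (x) by 116 mm (y). Origin: under the well's middle, at counter height; x, y along the plate's sides, z up.
- jam_jar: Bystander: a loose jam jar with a gold lid, 62 mm in diameter, 85 mm tall, beside the pile on the counter. Origin: centre of its underside, z up.
Mind the look-alikes: they are no part of the job. What is shaped like the round_canister but orange is not meant.

How it is judged:
At the end, for the whole second after the job is handed in: Each of the four canisters stands upright (within 0.06 rad) on the floor of its own well (its underside less than 9 mm above the counter, its axis within 13 mm of the well's middle), at rest and released (horizontal distance between small_canister and small_well below 0.013 m and z of small_canister in the frame of small_well below 0.009 m and angle between each of small_canister, round_canister, square_canister, oblong_canister's own z axis and vertical below 0.06 rad and linear speed of each of small_canister, round_canister, square_canister, oblong_canister below 0.02 m/s and horizontal distance between round_canister and round_well below 0.013 m and z of round_canister in the frame of round_well below 0.009 m and horizontal distance between square_canister and square_well below 0.013 m and z of square_canister in the frame of square_well below 0.009 m and horizontal distance between oblong_canister and oblong_well below 0.013 m and z of oblong_canister in the frame of oblong_well below 0.009 m); the robot touches nothing.
It fails at once if a canister is tipped over (angle between any of small_canister, round_canister, square_canister, oblong_canister's own z axis and vertical above 0.6 rad).
It fails at once if a canister is dropped: it moves faster than 0.7 m/s out of the fingers ((linear speed of small_canister above 0.7 m/s and contact force between the fingers and small_canister below 0.05 N) or (linear speed of round_canister above 0.7 m/s and contact force between the fingers and round_canister below 0.05 N) or (linear speed of square_canister above 0.7 m/s and contact force between the fingers and square_canister below 0.05 N) or (linear speed of oblong_canister above 0.7 m/s and contact force between the fingers and oblong_canister below 0.05 N)).
It fails at once if the jam jar is pushed or lifted from its place (distance of jam_jar from where it was at the start of the episode above 0.02 m).
It also fails if it takes over 109 s, if anything falls off the work surface, if the arm or the gripper's body presses on something with over 40 N, if the wrist force passes 120 N, or if a joint passes its speed limit or range.

## Working session

There is one attempt and no reset: what is moved stays moved. The work goes in short steps, Python scripts to look and compute and a shell command to move; the robot and the scene stay as the last step left them, time stands still between calls to the robot, and variables do not carry over. Pictures are saved under pics/ and viewed, at most 14 in all, crops included, and the job is handed in when it is done.

```bash
mkdir -p pics; python3 - <<'E'
from rig import manip
import cv2,json,numpy as np
for n in("side","top"):
    im=manip.snapshot(n); cv2.imwrite(f"pics/{n}0.png",im[:,:,::-1])
    c=manip.camera_info(n); print(n,np.array(c["intrinsics"]).round(1).tolist(),np.array(c["T"]).round(4).tolist())
s=manip.get_state();print(s,manip.hold_point_z)
E
```

```text
side [[580.2, 0.0, 310.0], [0.0, 580.2, 238.0], [0.0, 0.0, 1.0]] [[1.0, -0.0042, 0.0017, 0.4366], [-0.0035, -0.4983, 0.867, -0.8656], [-0.0028, -0.867, -0.4983, 0.6397], [0.0, 0.0, 0.0, 1.0]]
top [[546.5, 0.0, 317.0], [0.0, 546.5, 241.1], [0.0, 0.0, 1.0]] [[-0.0162, -0.9973, 0.0721, 0.3795], [-0.9991, 0.0133, -0.0401, 0.0541], [0.0391, -0.0726, -0.9966, 0.9745], [0.0, 0.0, 0.0, 1.0]]
{'clock': 0.1, 'joint_pos': array([-1.43832373e+00,  2.91215240e-01, -1.54077711e-01,  1.12668713e+00,
        1.40654848e-05,  1.43148841e+00]), 'qd': array([-0.00048256, -0.00314746,  0.00018795,  0.00038366,  0.00123558,
       -0.00099823]), 'joint_torque': array([ 1.40931606e-03, -5.37978315e+01,  3.31918824e+01,  9.27348621e-03,
       -2.17510565e-04,  1.76168520e-06]), 'position': array([ 0.14090992, -0.50553015,  0.4041841 ]), 'eef_rot': array([-3.14042232e+00, -1.78302663e-04,  2.71780396e-01]), 'contact_force': array([0.63579698, 0.0741615 , 0.39869269]), 'torque': array([ 0.0338825 , -0.03116352,  0.00042205]), 'gripper_force': 0.0, 'gripper_width': 0.08536139668832861} 0.1547
```

View pics/side0.png

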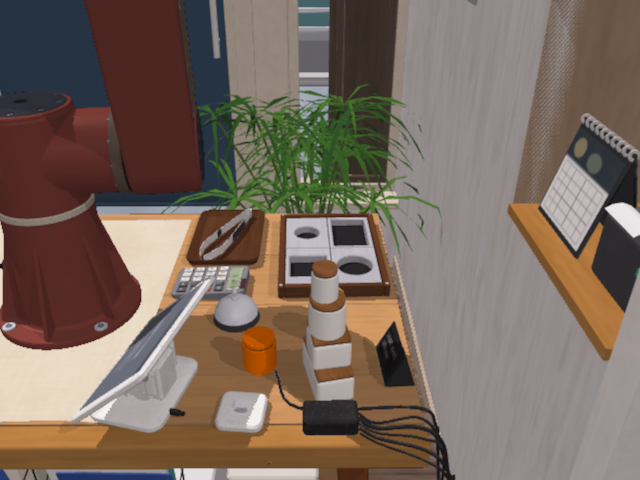

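View pics/top0.png

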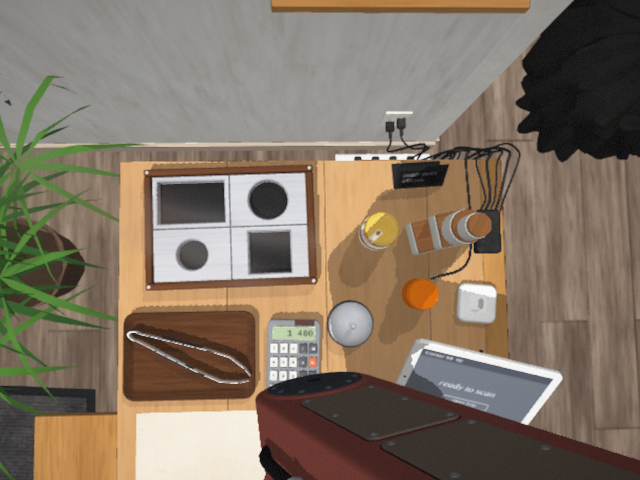

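The pile (white canisters with brown lids) is at about (325,330) in the side view and (450,230) in the top view. The jam jar is at top (380,231) and the station at top (230,228). The orange canister at side (259,351) and top (420,294) is the look-alike. It's orange and stands alone, so it isn't meant. I'll enlarge both views to confirm.

```bash
python3 - <<'E'
import cv2
t=cv2.imread("pics/top0.png");s=cv2.imread("pics/side0.png")
def crop(im,x0,y0,x1,y1,k,fn):
    c=cv2.resize(im[y0:y1,x0:x1],None,fx=k,fy=k,interpolation=cv2.INTER_CUBIC)
    for x in range((x0+9)//10*10,x1,10): 
        cv2.line(c,((x-x0)*k,0),((x-x0)*k,6 if x%50 else 14),(0,0,255),1); 
        if x%20==0: cv2.putText(c,str(x),((x-x0)*k,24),0,.4,(0,0,255),1)
    for y in range((y0+9)//10*10,y1,10):
        cv2.line(c,(0,(y-y0)*k),(6,(y-y0)*k),(0,0,255),1); cv2.putText(c,str(y),(8,(y-y0)*k+4),0,.4,(0,0,255),1)
    cv2.imwrite(fn,c)
crop(t,350,190,510,310,5,"pics/tc.png")
crop(s,230,250,390,410,3,"pics/sc.png") if 0 else crop(s,270,255,370,405,4,"pics/sc.png")
crop(t,140,155,330,297,4,"pics/st.png")
crop(s,270,205,400,305,6,"pics/ss.png")
E
```

```text
(no output)
```

View pics/tc.png

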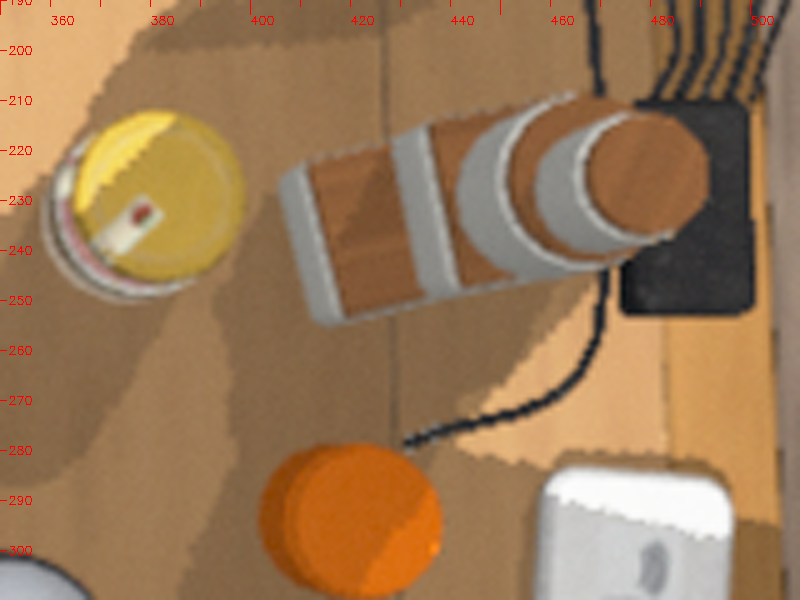

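View pics/sc.png

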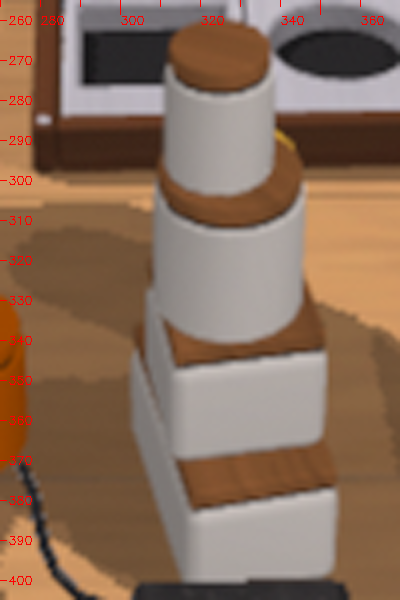

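View pics/st.png

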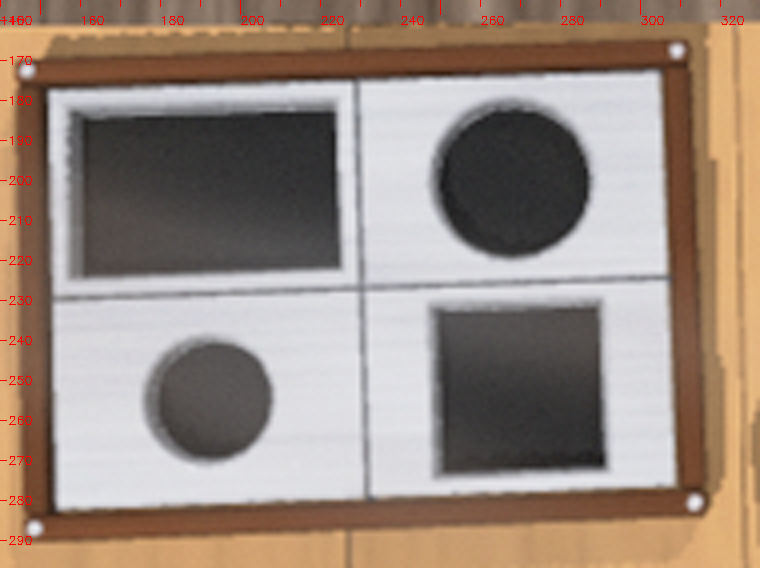

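View pics/ss.png

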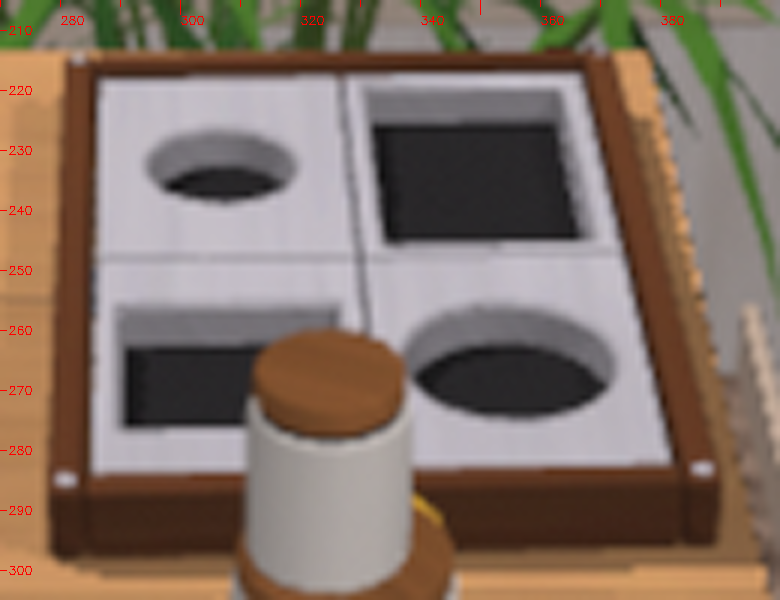

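The top crop and the pile crop confirm the pile: oblong, square, large round and small round, all white. The small lid is centred at about top (479.4,225.2) and side (325,267). The orange canister at top (420,294) stands apart. The station crops show these wells in the top view: oblong (192,203), large round (268,200), small (193,255), square (269,252). Next I'll triangulate them.

```bash
cat > geo.py <<'E'
import numpy as np
from rig import manip
from scipy.optimize import least_squares
C={n:(lambda c:(np.array(c["intrinsics"]),np.array(c["T"])))(manip.camera_info(n)) for n in("top","side")}
def proj(n,P):
    K,T=C[n];p=K@(T[:3,:3].T@(np.asarray(P,float)-T[:3,3]));return p[:2]/p[2]
def plane(n,uv,z):
    K,T=C[n];d=T[:3,:3]@np.linalg.solve(K,[*uv,1]);return T[:3,3]+d*(z-T[2,3])/d[2]
def tri(t,s):
    r=least_squares(lambda P:np.r_[proj("top",P)-t,proj("side",P)-s],[.4,0,.05]);return r.x,np.abs(r.fun).max()
def fit(pts,x0):  # pts: (cam,local xyz,uv) ; params x,y,z,yaw
    def f(p):
        c,s=np.cos(p[3]),np.sin(p[3]);R=np.array([[c,-s,0],[s,c,0],[0,0,1]])
        return np.concatenate([proj(n,R@np.array(l)/1e3+p[:3])-uv for n,l,uv in pts])
    r=least_squares(f,x0);return r.x,r.fun
E
python3 - <<'E'
from geo import *
np.set_printoptions(precision=4,suppress=True)
print("small lid",*tri((479.4,225.2),(325,267)))
print("small top-known",plane("top",(479.4,225.2),.216))
print("round top z.166",plane("top",(468.2,226.1),.166), "side col proj",proj("side",plane("top",(468.2,226.1),.166)-[0,0,.03]))
print("pins")
pt=[(146.75,173),(309.5,167.5),(313.75,280.5),(148.75,287)];ps=[(370,213.7),(387,282.8),(281,285),(283,215)]
for a,b in zip(pt,ps): print(*tri(a,b),plane("top",a,.027))
print("cross",plane("top",(230,226.75),.022))
for n,uv in dict(small_floor=(194,254.5),round_floor=(269,199.5)).items(): print(n,plane("top",uv,.006))
print("obl",fit([("top",(27.5,48.5,54),(412,222.6)),("top",(-27.5,48.5,54),(418.6,253.6)),("top",(29,50,0),(406.2,225)),("top",(-29,50,0),(413.6,255)),
 ("side",(-29,-50,46),(316.7,383)),("side",(29,-50,46),(353.7,376.7)),("side",(-29,50,46),(303.2,348.7))],[.4,-.15,0,.1]))
print("sq",fit([("top",(27.5,27.5,54),(436.4,215)),("top",(-27.5,27.5,54),(442.4,248)),
 ("side",(-29,-29,46),(313.2,347.5)),("side",(29,-29,46),(351.2,342.5)),("side",(-29,-29,0),(313.5,370)),("side",(29,-29,0),(350.5,366.2))],[.4,-.15,.05,.1]))
print("jar lid",plane("top",(381.5,229),.085))
print("orange",plane("top",(422,294),.058))
E
```

```text
small lid [ 0.456  -0.2065  0.2155] 1.4921050539073235
small top-known [ 0.4539 -0.2063  0.216 ]
round top z.166 [ 0.4576 -0.2064  0.166 ] side col proj [324.1952 314.2799]
pins
[0.5725 0.3094 0.027 ] 1.5055328221105242 [0.5705 0.3094 0.027 ]
[0.5791 0.027  0.0296] 1.0655481190493674 [0.5778 0.027  0.027 ]
[0.3819 0.0228 0.0289] 1.282721715949208 [0.3798 0.0226 0.027 ]
[0.3748 0.3048 0.0275] 1.1841116766418054 [0.3733 0.3048 0.027 ]
cross [0.4755 0.1669 0.022 ]
small_floor [0.4289 0.232  0.006 ]
round_floor [0.5251 0.0994 0.006 ]
obl (array([ 0.4623, -0.1992, -0.0016,  0.2497]), array([-0.4027, -0.6987,  1.8136, -0.6624, -1.9444, -0.4645, -0.5798,
        0.4904, -0.0156,  3.658 ,  1.7263,  2.6371, -3.0972, -6.4682]))
sq (array([ 0.4622, -0.2038,  0.0569,  0.2157]), array([-1.3505, -1.0496,  1.0088, -0.7407, -1.2023, -0.2293,  0.7194,
       -1.2025, -1.4671,  2.0037,  0.3714, -0.3252]))
jar lid [ 0.4624 -0.0882  0.085 ]
orange [ 0.3542 -0.1583  0.058 ]
```

```bash
cat > go.py <<'E'
import sys,numpy as np
from rig import manip
# usage: go.py x y z yaw  -> turn units, then travel units (tool axes after the turn)
x,y,z,w=map(float,sys.argv[1:5]);s=manip.get_state();p=s["position"];r=s["eef_rot"]
d=np.array([x,y,z])-p;t=(w-r[2]+np.pi)%(2*np.pi)-np.pi
def ax(w):return (np.array([d[0]*np.cos(w)+d[1]*np.sin(w),d[0]*np.sin(w)-d[1]*np.cos(w),-d[2]])/.025).round(2)
print("t",round(s["clock"],1),"pos",p.round(4),"rpy",r.round(3),"turn z",round(-t/np.radians(8),2),"travel@target yaw",ax(w),"@now",ax(r[2]),
 "w",round(s["gripper_width"],4),"f",s["contact_force"].round(1),"q6",round(s["joint_pos"][5],2))
E
python3 go.py .456 -.206 .45 1.80
python3 -m inch '[{"angular":[0,0,-1],"travel":[0,0,-0.25],"fingers":85},{"angular":[0,0,-1],"travel":[0,0,-0.25],"fingers":85},{"angular":[0,0,-1],"travel":[0,0,-0.25],"fingers":85},{"angular":[0,0,-1],"travel":[0,0,-0.25],"fingers":85},{"angular":[0,0,-1],"travel":[0,0,-0.25],"fingers":85},{"angular":[0,0,-1],"travel":[0,0,-0.25],"fingers":85},{"angular":[0,0,-1],"travel":[0,0,-0.25],"fingers":85},{"angular":[0,0,-1],"travel":[0,0,-0.25],"fingers":85}]' 40
python3 -m inch '[{"angular":[0,0,-1],"travel":[0,0,0],"fingers":85},{"angular":[0,0,-1],"travel":[0,0,0],"fingers":85},{"angular":[0,0,-0.94],"travel":[0,0,0],"fingers":85},{"angular":[0,0,0],"travel":[0,0,0],"fingers":85},{"angular":[0,0,0],"travel":[0,0,0],"fingers":85},{"angular":[0,0,0],"travel":[0,0,0],"fingers":85},{"angular":[0,0,0],"travel":[0,0,0],"fingers":85},{"angular":[0,0,0],"travel":[0,0,0],"fingers":85}]'
python3 go.py .456 -.206 .45 1.80
```

```text
t 0.1 pos [ 0.1409 -0.5055  0.4042] rpy [-3.14  -0.     0.272] turn z -10.95 travel@target yaw [ 8.8  15.   -1.83] @now [15.36 -8.16 -1.83] w 0.0854 f [0.6 0.1 0.4] q6 1.43
clock: 0.9
position: [0.1409, -0.5056, 0.4546]
eef_rot: [-3.141, -0.001, 1.395]
contact_force: [-0.7, -0.6, 0.5]
gripper_width: 0.0849
gripper_force: 0.0
clock: 1.7
position: [0.1409, -0.5057, 0.4547]
eef_rot: [-3.142, -0.0, 1.798]
contact_force: [-0.3, -0.1, -0.2]
gripper_width: 0.085
gripper_force: 0.0
t 1.7 pos [ 0.1409 -0.5057  0.4547] rpy [-3.142 -0.     1.798] turn z -0.01 travel@target yaw [ 8.81 15.    0.19] @now [ 8.84 14.98  0.19] w 0.085 f [-0.3 -0.1 -0.2] q6 -0.09
```

```bash
python3 -m inch '[{"angular":[0,0,0],"travel":[0.55,0.94,0],"fingers":85},{"angular":[0,0,0],"travel":[0.55,0.94,0],"fingers":85},{"angular":[0,0,0],"travel":[0.55,0.94,0],"fingers":85},{"angular":[0,0,0],"travel":[0.55,0.94,0],"fingers":85},{"angular":[0,0,0],"travel":[0.55,0.94,0],"fingers":85},{"angular":[0,0,0],"travel":[0.55,0.94,0],"fingers":85},{"angular":[0,0,0],"travel":[0.55,0.94,0],"fingers":85},{"angular":[0,0,0],"travel":[0.55,0.94,0],"fingers":85}]'
python3 -m inch '[{"angular":[0,0,0],"travel":[0.55,0.94,0],"fingers":85},{"angular":[0,0,0],"travel":[0.55,0.94,0],"fingers":85},{"angular":[0,0,0],"travel":[0.55,0.94,0],"fingers":85},{"angular":[0,0,0],"travel":[0.55,0.94,0],"fingers":85},{"angular":[0,0,0],"travel":[0.55,0.94,0],"fingers":85},{"angular":[0,0,0],"travel":[0.55,0.94,0],"fingers":85},{"angular":[0,0,0],"travel":[0.55,0.9,0],"fingers":85},{"angular":[0,0,0],"travel":[0.55,0.9,0],"fingers":85}]'
python3 go.py .456 -.206 .361 1.80
python3 - <<'E'
from rig import manip
import cv2,numpy as np
t=manip.snapshot("top")[:,:,::-1];s=manip.snapshot("side")[:,:,::-1]
cv2.imwrite("pics/p1.png",np.hstack([cv2.resize(s[130:410,230:430],(400,560)),cv2.resize(t[150:350,360:510],(400,533))[:560] if 0 else cv2.resize(t[150:360,360:510],(400,560))]))
E
```

```text
clock: 2.5
position: [0.2998, -0.3552, 0.4548]
eef_rot: [3.141, 0.0, 1.798]
contact_force: [0.4, 0.6, 0.2]
gripper_width: 0.0851
gripper_force: 0.0
clock: 3.3
position: [0.4561, -0.2058, 0.4548]
eef_rot: [3.141, 0.0, 1.799]
contact_force: [-0.5, -0.9, 0.7]
gripper_width: 0.0848
gripper_force: 0.0
t 3.3 pos [ 0.4561 -0.2058  0.4548] rpy [3.141 0.    1.799] turn z -0.01 travel@target yaw [-0.01 -0.01  3.75] @now [-0.01 -0.01  3.75] w 0.0848 f [-0.5 -0.9  0.7] q6 0.77
```

View pics/p1.png

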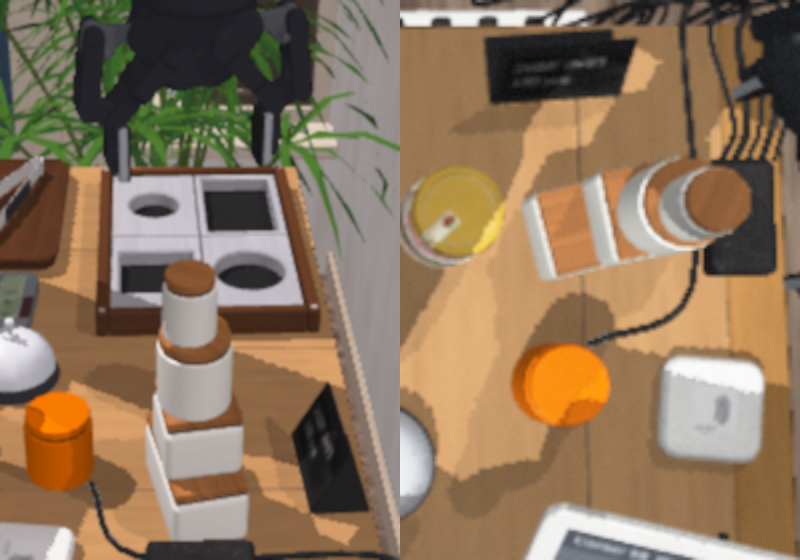

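The fingers straddle the pile: they sit at 122 and 265 in the crop, and the pile is at 190. Going down to grasp the small canister.

```bash
python3 -m inch '[{"angular":[0,0,0],"travel":[0,0,0.75],"fingers":85},{"angular":[0,0,0],"travel":[0,0,0.75],"fingers":85},{"angular":[0,0,0],"travel":[0,0,0.75],"fingers":85},{"angular":[0,0,0],"travel":[0,0,0.75],"fingers":85},{"angular":[0,0,0],"travel":[0,0,0.5],"fingers":85},{"angular":[0,0,0],"travel":[0,0,0.25],"fingers":85},{"angular":[0,0,0],"travel":[0,0,0],"fingers":60},{"angular":[0,0,0],"travel":[0,0,0],"fingers":50}]' 30
python3 -m inch '[{"angular":[0,0,0],"travel":[0,0,0],"fingers":46},{"angular":[0,0,0],"travel":[0,0,0],"fingers":42},{"angular":[0,0,0],"travel":[0,0,0],"fingers":40},{"angular":[0,0,0],"travel":[0,0,0],"fingers":38},{"angular":[0,0,0],"travel":[0,0,0],"fingers":34},{"angular":[0,0,0],"travel":[0,0,0],"fingers":30},{"angular":[0,0,0],"travel":[0,0,0],"fingers":30},{"angular":[0,0,0],"travel":[0,0,0],"fingers":30}]' 30
python3 go.py .456 -.206 .361 1.80
python3 - <<'E'
from geo import *
for uv in [(394,188),(448,186),(392,163)]: print(plane("top",uv,0),plane("top",uv,.06))
import cv2
t=manip.snapshot("top")[:,:,::-1];s=manip.snapshot("side")[:,:,::-1]
cv2.imwrite("pics/p2.png",np.hstack([cv2.resize(s[130:410,230:430],(400,560)),cv2.resize(t[150:360,360:510],(400,560))]))
E
```

```text
clock: 4.2
position: [0.4554, -0.207, 0.3615]
eef_rot: [3.141, 0.001, 1.799]
contact_force: [-0.5, -0.2, 0.1]
gripper_width: 0.0584
gripper_force: 0.0
clock: 5.0
position: [0.4556, -0.2068, 0.3615]
eef_rot: [3.141, 0.001, 1.799]
contact_force: [0.9, 0.8, 6.2]
gripper_width: 0.0368
gripper_force: 29.7
t 5.0 pos [ 0.4556 -0.2068  0.3615] rpy [3.141e+00 1.000e-03 1.799e+00] turn z -0.0 travel@target yaw [0.03 0.02 0.02] @now [0.03 0.02 0.02] w 0.0368 f [0.9 0.8 6.2] q6 0.77
[ 0.54465511 -0.12639903  0.        ] [ 0.53448948 -0.11528496  0.06      ]
[ 0.54738664 -0.22538316  0.        ] [ 0.53705284 -0.20817492  0.06      ]
[ 0.59057359 -0.12395809  0.        ] [ 0.57758089 -0.11299431  0.06      ]
```

View pics/p2.png

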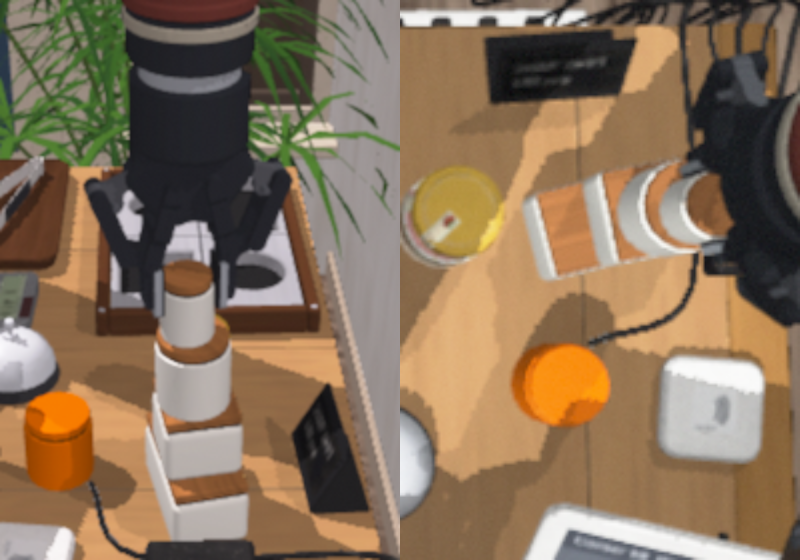

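```bash
python3 -m inch '[{"angular":[0,0,0],"travel":[0,0,-0.1],"fingers":30},{"angular":[0,0,0],"travel":[0,0,-0.2],"fingers":30},{"angular":[0,0,0],"travel":[0,0,-0.3],"fingers":30},{"angular":[0,0,0],"travel":[0,0,-0.4],"fingers":30},{"angular":[0,0,0],"travel":[0,0,-0.5],"fingers":30},{"angular":[0,0,0],"travel":[0,0,-0.5],"fingers":30},{"angular":[0,0,0],"travel":[0,0,-0.3],"fingers":30},{"angular":[0,0,0],"travel":[0,0,-0.1],"fingers":30}]'
python3 go.py .429 .232 .42 1.80
```

```text
clock: 5.9
position: [0.4556, -0.2068, 0.4221]
eef_rot: [3.141, 0.001, 1.799]
contact_force: [-0.5, -0.1, -2.0]
gripper_width: 0.0368
gripper_force: 30.2
t 5.9 pos [ 0.4556 -0.2068  0.4221] rpy [3.141e+00 1.000e-03 1.799e+00] turn z -0.0 travel@target yaw [17.34  2.95  0.08] @now [17.34  2.94  0.08] w 0.0368 f [-0.5 -0.1 -2. ] q6 0.77
```

```bash
python3 -m inch '[{"angular":[0,0,0],"travel":[0.3,0.12,0],"fingers":30},{"angular":[0,0,0],"travel":[0.5,0.12,0],"fingers":30},{"angular":[0,0,0],"travel":[0.7,0.12,0],"fingers":30},{"angular":[0,0,0],"travel":[0.8,0.12,0],"fingers":30},{"angular":[0,0,0],"travel":[0.8,0.12,0],"fingers":30},{"angular":[0,0,0],"travel":[0.8,0.12,0],"fingers":30},{"angular":[0,0,0],"travel":[0.8,0.12,0],"fingers":30},{"angular":[0,0,0],"travel":[0.8,0.12,0],"fingers":30}]' >/dev/null
python3 -m inch '[{"angular":[0,0,0],"travel":[0.8,0.12,0],"fingers":30},{"angular":[0,0,0],"travel":[0.8,0.12,0],"fingers":30},{"angular":[0,0,0],"travel":[0.8,0.12,0],"fingers":30},{"angular":[0,0,0],"travel":[0.8,0.12,0],"fingers":30},{"angular":[0,0,0],"travel":[0.8,0.12,0],"fingers":30},{"angular":[0,0,0],"travel":[0.8,0.12,0],"fingers":30},{"angular":[0,0,0],"travel":[0.8,0.12,0],"fingers":30},{"angular":[0,0,0],"travel":[0.8,0.12,0],"fingers":30}]' >/dev/null
python3 -m inch '[{"angular":[0,0,0],"travel":[0.8,0.12,0],"fingers":30},{"angular":[0,0,0],"travel":[0.8,0.12,0],"fingers":30},{"angular":[0,0,0],"travel":[0.8,0.12,0],"fingers":30},{"angular":[0,0,0],"travel":[0.8,0.12,0],"fingers":30},{"angular":[0,0,0],"travel":[0.8,0.12,0],"fingers":30},{"angular":[0,0,0],"travel":[0.7,0.12,0],"fingers":30},{"angular":[0,0,0],"travel":[0.5,0.12,0],"fingers":30},{"angular":[0,0,0],"travel":[0.24,0.14,0],"fingers":30}]'
python3 go.py .429 .232 .202 1.80
python3 - <<'E'
from rig import manip
import cv2,numpy as np
t=manip.snapshot("top")[:,:,::-1];s=manip.snapshot("side")[:,:,::-1]
cv2.imwrite("pics/p3.png",np.hstack([cv2.resize(s[60:410,230:430],(320,560)),cv2.resize(t[140:315,120:270],(480,560))]))
E
```

```text
clock: 8.3
position: [0.4271, 0.2331, 0.4206]
eef_rot: [-3.141, -0.0, 1.801]
contact_force: [0.2, -0.4, 0.1]
gripper_width: 0.0366
gripper_force: 30.2
t 8.3 pos [0.4271 0.2331 0.4206] rpy [-3.141 -0.     1.801] turn z 0.01 travel@target yaw [-0.06  0.06  8.75] @now [-0.06  0.06  8.75] w 0.0366 f [ 0.2 -0.4  0.1] q6 1.69
```

View pics/p3.png

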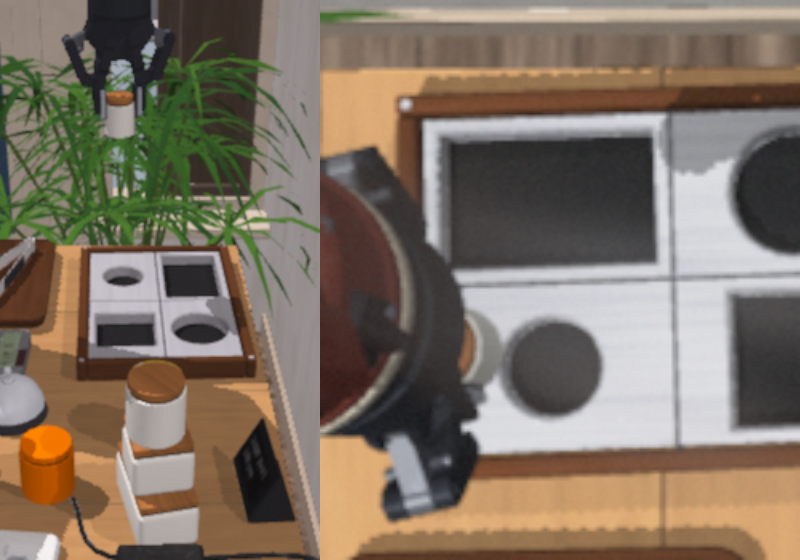

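The small canister is held upright and the other three stand undisturbed. Lowering it into the small well.

```bash
python3 -m inch '[{"angular":[0,0,0],"travel":[-0.06,0.06,0.4],"fingers":30},{"angular":[0,0,0],"travel":[0,0,0.7],"fingers":30},{"angular":[0,0,0],"travel":[0,0,0.8],"fingers":30},{"angular":[0,0,0],"travel":[0,0,0.8],"fingers":30},{"angular":[0,0,0],"travel":[0,0,0.8],"fingers":30},{"angular":[0,0,0],"travel":[0,0,0.8],"fingers":30},{"angular":[0,0,0],"travel":[0,0,0.8],"fingers":30},{"angular":[0,0,0],"travel":[0,0,0.8],"fingers":30}]' >/dev/null
python3 -m inch '[{"angular":[0,0,0],"travel":[0,0,0.8],"fingers":30},{"angular":[0,0,0],"travel":[0,0,0.6],"fingers":30},{"angular":[0,0,0],"travel":[0,0,0.4],"fingers":30},{"angular":[0,0,0],"travel":[0,0,0.2],"fingers":30},{"angular":[0,0,0],"travel":[0,0,0.2],"fingers":30},{"angular":[0,0,0],"travel":[0,0,0.2],"fingers":30},{"angular":[0,0,0],"travel":[0,0,0.1],"fingers":30},{"angular":[0,0,0],"travel":[0,0,0],"fingers":30}]'
python3 go.py .429 .232 .202 1.80
```

```text
clock: 10.0
position: [0.4296, 0.2308, 0.2109]
eef_rot: [3.142, 0.0, 1.799]
contact_force: [-0.2, 0.1, -2.4]
gripper_width: 0.0364
gripper_force: 30.2
t 10.0 pos [0.4296 0.2308 0.2109] rpy [3.142 0.    1.799] turn z -0.0 travel@target yaw [ 0.05 -0.01  0.36] @now [ 0.05 -0.01  0.36] w 0.0364 f [-0.2  0.1 -2.4] q6 1.69
```

```bash
python3 -m inch '[{"angular":[0,0,0],"travel":[0.05,0,0.1],"fingers":30},{"angular":[0,0,0],"travel":[0,0,0.1],"fingers":30},{"angular":[0,0,0],"travel":[0,0,0.06],"fingers":30},{"angular":[0,0,0],"travel":[0,0,0.04],"fingers":30},{"angular":[0,0,0],"travel":[0,0,0.02],"fingers":30},{"angular":[0,0,0],"travel":[0,0,0.02],"fingers":30},{"angular":[0,0,0],"travel":[0,0,0],"fingers":30},{"angular":[0,0,0],"travel":[0,0,0],"fingers":30}]'
python3 go.py .429 .232 .202 1.80
```

```text
clock: 10.8
position: [0.4293, 0.232, 0.2025]
eef_rot: [3.142, 0.0, 1.799]
contact_force: [-0.4, 0.3, -1.5]
gripper_width: 0.0369
gripper_force: 30.2
t 10.8 pos [0.4293 0.232  0.2025] rpy [3.142 0.    1.799] turn z -0.01 travel@target yaw [ 0.   -0.01  0.02] @now [ 0.   -0.01  0.02] w 0.0369 f [-0.4  0.3 -1.5] q6 1.69
```

```bash
python3 -m inch '[{"angular":[0,0,0],"travel":[0,0,0.02],"fingers":30},{"angular":[0,0,0],"travel":[0,0,0.02],"fingers":30},{"angular":[0,0,0],"travel":[0,0,0.01],"fingers":30},{"angular":[0,0,0],"travel":[0,0,0],"fingers":30},{"angular":[0,0,0],"travel":[0,0,0],"fingers":30},{"angular":[0,0,0],"travel":[0,0,0],"fingers":30},{"angular":[0,0,0],"travel":[0,0,0],"fingers":30},{"angular":[0,0,0],"travel":[0,0,0],"fingers":30}]'

```

```text
clock: 11.6
position: [0.4294, 0.2321, 0.2015]
eef_rot: [3.141, -0.0, 1.799]
contact_force: [-1.5, -1.4, 6.1]
gripper_width: 0.0368
gripper_force: 30.8
```

The floor contact gives 6 N at the predicted height. Opening, lifting off, and going back to the pile for the round canister.

```bash
python3 -m inch '[{"angular":[0,0,0],"travel":[0,0,0],"fingers":40},{"angular":[0,0,0],"travel":[0,0,0],"fingers":44},{"angular":[0,0,0],"travel":[0,0,0],"fingers":50},{"angular":[0,0,0],"travel":[0,0,0],"fingers":54},{"angular":[0,0,0],"travel":[0,0,-0.2],"fingers":54},{"angular":[0,0,0],"travel":[0,0,-0.5],"fingers":54},{"angular":[0,0,0],"travel":[0,0,-0.9],"fingers":54},{"angular":[0,0,0],"travel":[0,0,-1],"fingers":60}]'
python3 -m inch '[{"angular":[0,0,0],"travel":[0,0,-1],"fingers":85},{"angular":[0,0,0],"travel":[0,0,-1],"fingers":85},{"angular":[0,0,0],"travel":[0,0,-1],"fingers":85},{"angular":[0,0,0],"travel":[0,0,-1],"fingers":85},{"angular":[0,0,0],"travel":[0,0,-1],"fingers":85},{"angular":[0,0,0],"travel":[0,0,0],"fingers":85},{"angular":[0,0,0],"travel":[0,0,0],"fingers":85},{"angular":[0,0,0],"travel":[0,0,0],"fingers":85}]'
python3 go.py .459 -.206 .40 1.80
python3 - <<'E'
from rig import manip
import cv2,numpy as np
t=manip.snapshot("top")[:,:,::-1];s=manip.snapshot("side")[:,:,::-1]
cv2.imwrite("pics/p4.png",np.hstack([cv2.resize(s[205:405,265:395],(364,560)),cv2.resize(t[190:260,400:510],(436,277)).repeat(1,0) if 0 else cv2.resize(t[190:331,400:510],(436,560))]))
E
```

```text
clock: 12.4
position: [0.429, 0.2319, 0.2668]
eef_rot: [-3.14, 0.0, 1.799]
contact_force: [-0.3, 0.4, -0.2]
gripper_width: 0.0599
gripper_force: 0.0
clock: 13.2
position: [0.429, 0.2319, 0.3904]
eef_rot: [-3.14, 0.0, 1.799]
contact_force: [0.0, 0.1, -0.5]
gripper_width: 0.0851
gripper_force: 0.0
t 13.2 pos [0.429  0.2319 0.3904] rpy [-3.14   0.     1.799] turn z -0.01 travel@target yaw [-17.33  -2.81  -0.38] @now [-17.33  -2.8   -0.38] w 0.0851 f [ 0.   0.1 -0.5] q6 1.69
```

View pics/p4.png

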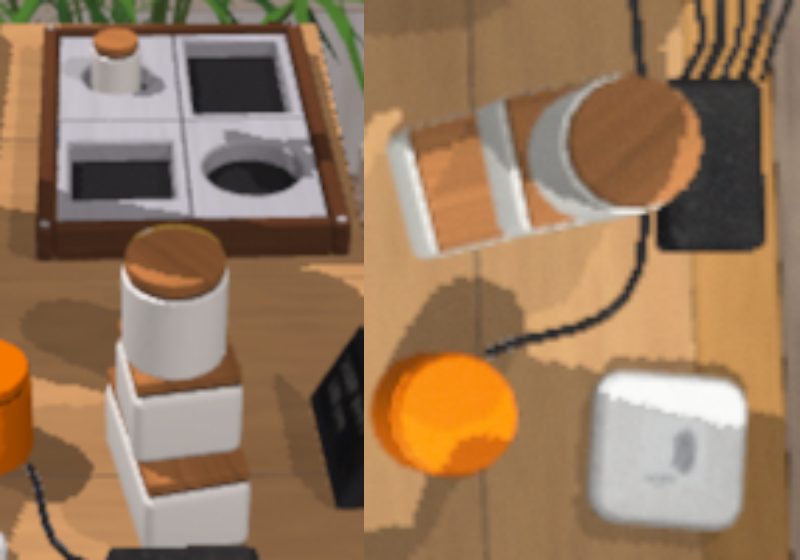

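The picture shows the small canister seated in its well. The round lid is centred at top (468.4,225.6), as measured before.

```bash
python3 -m inch '[{"angular":[0,0,0],"travel":[-0.9,-0.14,0],"fingers":85},{"angular":[0,0,0],"travel":[-0.9,-0.14,0],"fingers":85},{"angular":[0,0,0],"travel":[-0.9,-0.14,0],"fingers":85},{"angular":[0,0,0],"travel":[-0.9,-0.14,0],"fingers":85},{"angular":[0,0,0],"travel":[-0.9,-0.14,0],"fingers":85},{"angular":[0,0,0],"travel":[-0.9,-0.14,0],"fingers":85},{"angular":[0,0,0],"travel":[-0.9,-0.14,0],"fingers":85},{"angular":[0,0,0],"travel":[-0.9,-0.14,0],"fingers":85}]' >/dev/null
python3 -m inch '[{"angular":[0,0,0],"travel":[-0.9,-0.14,0],"fingers":85},{"angular":[0,0,0],"travel":[-0.9,-0.14,0],"fingers":85},{"angular":[0,0,0],"travel":[-0.9,-0.14,0],"fingers":85},{"angular":[0,0,0],"travel":[-0.9,-0.14,0],"fingers":85},{"angular":[0,0,0],"travel":[-0.9,-0.14,0],"fingers":85},{"angular":[0,0,0],"travel":[-0.9,-0.14,0],"fingers":85},{"angular":[0,0,0],"travel":[-0.9,-0.14,0],"fingers":85},{"angular":[0,0,0],"travel":[-0.9,-0.14,0],"fingers":85}]' >/dev/null
python3 -m inch '[{"angular":[0,0,0],"travel":[-0.9,-0.14,0],"fingers":85},{"angular":[0,0,0],"travel":[-0.9,-0.14,0],"fingers":85},{"angular":[0,0,0],"travel":[-0.7,-0.14,0],"fingers":85},{"angular":[0,0,0],"travel":[-0.43,-0.15,0],"fingers":85},{"angular":[0,0,0],"travel":[0,0,0],"fingers":85},{"angular":[0,0,0],"travel":[0,0,0],"fingers":85},{"angular":[0,0,0],"travel":[0,0,0],"fingers":85},{"angular":[0,0,0],"travel":[0,0,0],"fingers":85}]' >/dev/null
python3 go.py .459 -.206 .302 1.80
```

```text
t 15.7 pos [ 0.4591 -0.2051  0.3913] rpy [ 3.142 -0.     1.8  ] turn z 0.0 travel@target yaw [-0.03 -0.01  3.57] @now [-0.03 -0.01  3.57] w 0.0848 f [ 0.4  1.4 -0.4] q6 0.78
```

```bash
python3 -m inch '[{"angular":[0,0,0],"travel":[-0.03,0,0.75],"fingers":85},{"angular":[0,0,0],"travel":[0,0,0.75],"fingers":85},{"angular":[0,0,0],"travel":[0,0,0.75],"fingers":85},{"angular":[0,0,0],"travel":[0,0,0.6],"fingers":85},{"angular":[0,0,0],"travel":[0,0,0.5],"fingers":85},{"angular":[0,0,0],"travel":[0,0,0.22],"fingers":85},{"angular":[0,0,0],"travel":[0,0,0],"fingers":72},{"angular":[0,0,0],"travel":[0,0,0],"fingers":66}]' 40
python3 -m inch '[{"angular":[0,0,0],"travel":[0,0,0],"fingers":62},{"angular":[0,0,0],"travel":[0,0,0],"fingers":59},{"angular":[0,0,0],"travel":[0,0,0],"fingers":57},{"angular":[0,0,0],"travel":[0,0,0],"fingers":55},{"angular":[0,0,0],"travel":[0,0,0],"fingers":52},{"angular":[0,0,0],"travel":[0,0,0],"fingers":46},{"angular":[0,0,0],"travel":[0,0,0],"fingers":46},{"angular":[0,0,0],"travel":[0,0,0],"fingers":46}]' 40
```

```text
clock: 16.5
position: [0.4594, -0.2065, 0.3025]
eef_rot: [3.141, 0.0, 1.8]
contact_force: [0.4, -0.8, -0.0]
gripper_width: 0.066
gripper_force: 0.0
clock: 17.3
position: [0.4597, -0.2067, 0.3026]
eef_rot: [3.14, 0.001, 1.799]
contact_force: [2.1, 0.6, 5.6]
gripper_width: 0.0529
gripper_force: 41.3
```

```bash
python3 -m inch '[{"angular":[0,0,0],"travel":[0,0,-0.1],"fingers":46},{"angular":[0,0,0],"travel":[0,0,-0.2],"fingers":46},{"angular":[0,0,0],"travel":[0,0,-0.3],"fingers":46},{"angular":[0,0,0],"travel":[0,0,-0.5],"fingers":46},{"angular":[0,0,0],"travel":[0,0,-0.5],"fingers":46},{"angular":[0,0,0],"travel":[0,0,-0.5],"fingers":46},{"angular":[0,0,0],"travel":[0,0,-0.3],"fingers":46},{"angular":[0,0,0],"travel":[0,0,-0.1],"fingers":46}]'
python3 go.py .524 .1005 .365 1.80
```

```text
clock: 18.1
position: [0.4594, -0.2067, 0.3654]
eef_rot: [3.141, 0.001, 1.799]
contact_force: [0.9, -0.9, -1.3]
gripper_width: 0.053
gripper_force: 42.2
t 18.1 pos [ 0.4594 -0.2067  0.3654] rpy [3.141e+00 1.000e-03 1.799e+00] turn z -0.01 travel@target yaw [1.138e+01 5.310e+00 1.000e-02] @now [1.138e+01 5.300e+00 1.000e-02] w 0.053 f [ 0.9 -0.9 -1.3] q6 0.77
```

```bash
python3 -m inch '[{"angular":[0,0,0],"travel":[0.3,0.14,0],"fingers":46},{"angular":[0,0,0],"travel":[0.5,0.23,0],"fingers":46},{"angular":[0,0,0],"travel":[0.7,0.33,0],"fingers":46},{"angular":[0,0,0],"travel":[0.84,0.39,0],"fingers":46},{"angular":[0,0,0],"travel":[0.84,0.39,0],"fingers":46},{"angular":[0,0,0],"travel":[0.84,0.39,0],"fingers":46},{"angular":[0,0,0],"travel":[0.84,0.39,0],"fingers":46},{"angular":[0,0,0],"travel":[0.84,0.39,0],"fingers":46}]' >/dev/null
python3 -m inch '[{"angular":[0,0,0],"travel":[0.84,0.39,0],"fingers":46},{"angular":[0,0,0],"travel":[0.84,0.39,0],"fingers":46},{"angular":[0,0,0],"travel":[0.84,0.39,0],"fingers":46},{"angular":[0,0,0],"travel":[0.84,0.39,0],"fingers":46},{"angular":[0,0,0],"travel":[0.84,0.39,0],"fingers":46},{"angular":[0,0,0],"travel":[0.7,0.33,0],"fingers":46},{"angular":[0,0,0],"travel":[0.5,0.23,0],"fingers":46},{"angular":[0,0,0],"travel":[0.3,0.14,0],"fingers":46}]' >/dev/null
python3 -m inch '[{"angular":[0,0,0],"travel":[0,0,0],"fingers":46},{"angular":[0,0,0],"travel":[0,0,0],"fingers":46},{"angular":[0,0,0],"travel":[0,0,0.3],"fingers":46},{"angular":[0,0,0],"travel":[0,0,0.5],"fingers":46},{"angular":[0,0,0],"travel":[0,0,0.7],"fingers":46},{"angular":[0,0,0],"travel":[0,0,0.8],"fingers":46},{"angular":[0,0,0],"travel":[0,0,0.5],"fingers":46},{"angular":[0,0,0],"travel":[0,0,0.3],"fingers":46}]'
python3 go.py .524 .1005 .2005 1.80
```

```text
clock: 20.5
position: [0.5233, 0.1005, 0.2857]
eef_rot: [-3.14, -0.0, 1.799]
contact_force: [0.6, -0.8, -1.5]
gripper_width: 0.0528
gripper_force: 42.2
t 20.5 pos [0.5233 0.1005 0.2857] rpy [-3.14  -0.     1.799] turn z -0.01 travel@target yaw [-0.01  0.03  3.41] @now [-0.01  0.03  3.41] w 0.0528 f [ 0.6 -0.8 -1.5] q6 1.4
```

```bash
python3 -m inch '[{"angular":[0,0,0],"travel":[0,0.03,0.4],"fingers":46},{"angular":[0,0,0],"travel":[0,0,0.6],"fingers":46},{"angular":[0,0,0],"travel":[0,0,0.6],"fingers":46},{"angular":[0,0,0],"travel":[0,0,0.6],"fingers":46},{"angular":[0,0,0],"travel":[0,0,0.4],"fingers":46},{"angular":[0,0,0],"travel":[0,0,0.3],"fingers":46},{"angular":[0,0,0],"travel":[0,0,0.2],"fingers":46},{"angular":[0,0,0],"travel":[0,0,0],"fingers":46}]'
python3 -m inch '[{"angular":[0,0,0],"travel":[0,0,0.1],"fingers":46},{"angular":[0,0,0],"travel":[0,0,0.08],"fingers":46},{"angular":[0,0,0],"travel":[0,0,0.06],"fingers":46},{"angular":[0,0,0],"travel":[0,0,0.04],"fingers":46},{"angular":[0,0,0],"travel":[0,0,0.02],"fingers":46},{"angular":[0,0,0],"travel":[0,0,0],"fingers":46},{"angular":[0,0,0],"travel":[0,0,0],"fingers":46},{"angular":[0,0,0],"travel":[0,0,0],"fingers":46}]'
```

```text
clock: 21.3
position: [0.5244, 0.1011, 0.2091]
eef_rot: [-3.141, -0.0, 1.799]
contact_force: [-1.2, 0.2, -0.1]
gripper_width: 0.0526
gripper_force: 42.2
clock: 22.1
position: [0.5245, 0.1012, 0.202]
eef_rot: [3.141, -0.0, 1.799]
contact_force: [-0.9, -0.7, -1.8]
gripper_width: 0.0526
gripper_force: 42.2
```

```bash
python3 -m inch '[{"angular":[0,0,0],"travel":[0,0,0.02],"fingers":46},{"angular":[0,0,0],"travel":[0,0,0.02],"fingers":46},{"angular":[0,0,0],"travel":[0,0,0.02],"fingers":46},{"angular":[0,0,0],"travel":[0,0,0.01],"fingers":46},{"angular":[0,0,0],"travel":[0,0,0],"fingers":46},{"angular":[0,0,0],"travel":[0,0,0],"fingers":46},{"angular":[0,0,0],"travel":[0,0,0],"fingers":46},{"angular":[0,0,0],"travel":[0,0,0],"fingers":46}]'
```

```text
clock: 22.9
position: [0.5245, 0.1012, 0.2007]
eef_rot: [3.141, 0.0, 1.799]
contact_force: [-1.1, -0.8, 5.9]
gripper_width: 0.0532
gripper_force: 42.9
```

Round is on the floor. Releasing it and going for the square canister.

```bash
python3 -m inch '[{"angular":[0,0,0],"travel":[0,0,0],"fingers":56},{"angular":[0,0,0],"travel":[0,0,0],"fingers":60},{"angular":[0,0,0],"travel":[0,0,0],"fingers":65},{"angular":[0,0,0],"travel":[0,0,0],"fingers":66},{"angular":[0,0,0],"travel":[0,0,-0.2],"fingers":66},{"angular":[0,0,0],"travel":[0,0,-0.5],"fingers":66},{"angular":[0,0,0],"travel":[0,0,-0.9],"fingers":66},{"angular":[0,0,0],"travel":[0,0,-1],"fingers":66}]'
python3 -m inch '[{"angular":[0,0,0],"travel":[0,0,-1],"fingers":85},{"angular":[0,0,0],"travel":[0,0,-1],"fingers":85},{"angular":[0,0,0],"travel":[0,0,-1],"fingers":85},{"angular":[0,0,0],"travel":[-0.3,-0.14,0],"fingers":85},{"angular":[0,0,0],"travel":[-0.6,-0.28,0],"fingers":85},{"angular":[0,0,0],"travel":[-0.8,-0.37,0],"fingers":85},{"angular":[0,0,0],"travel":[-0.8,-0.37,0],"fingers":85},{"angular":[0,0,0],"travel":[-0.8,-0.37,0],"fingers":85}]'
python3 go.py .461 -.203 .32 1.80
python3 - <<'E'
from rig import manip
import cv2,numpy as np
t=manip.snapshot("top")[:,:,::-1];s=manip.snapshot("side")[:,:,::-1]
cv2.imwrite("pics/p5.png",np.hstack([cv2.resize(s[205:405,265:395],(364,560)),cv2.resize(t[190:331,400:510],(436,560))]))
E
```

```text
clock: 23.7
position: [0.5242, 0.1012, 0.2665]
eef_rot: [-3.141, -0.0, 1.799]
contact_force: [1.1, 1.8, 0.5]
gripper_width: 0.066
gripper_force: 0.0
clock: 24.5
position: [0.5053, 0.0112, 0.3405]
eef_rot: [3.142, 0.0, 1.799]
contact_force: [0.5, -1.5, 0.9]
gripper_width: 0.0851
gripper_force: 0.0
t 24.5 pos [0.5053 0.0112 0.3405] rpy [3.142 0.    1.799] turn z -0.0 travel@target yaw [-7.94 -3.67  0.82] @now [-7.94 -3.67  0.82] w 0.0851 f [ 0.5 -1.5  0.9] q6 1.22
```

View pics/p5.png

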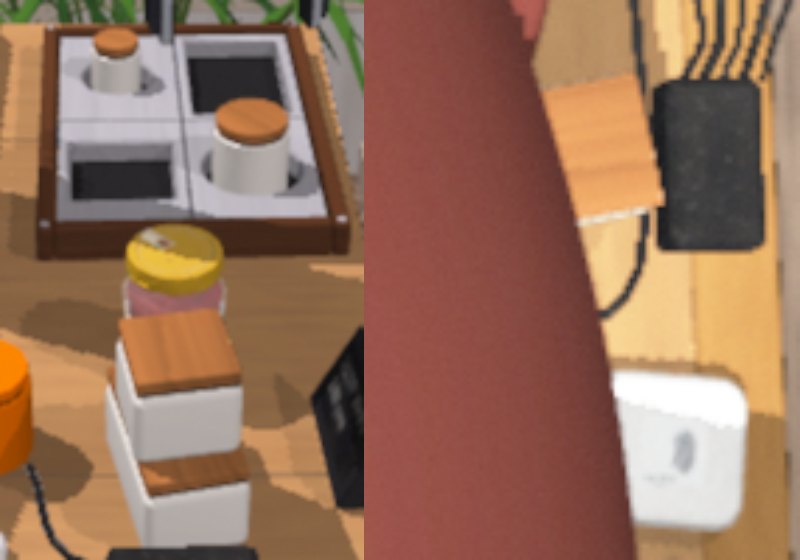

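Both round canisters sit in their wells. The square lid's right corners are at top (467.1,208.9) and (474.9,241.1). I'll refine its centre.

```bash
python3 - <<'E'
from geo import *
np.set_printoptions(precision=4,suppress=True)
P=[plane("top",u,.108) for u in [(436.4,215),(442.4,248),(474.9,241.1),(467.1,208.9)]]
print(np.array(P),np.mean(P,0))
T=[("top",(27.5,27.5,54),(436.4,215)),("top",(-27.5,27.5,54),(442.4,248)),("top",(-27.5,-27.5,54),(474.9,241.1)),("top",(27.5,-27.5,54),(467.1,208.9))]
S=[("side",(-27.5,27.5,54),(307.9,318.6)),("side",(27.5,27.5,54),(345.4,315.7)),("side",(-29,-29,0),(313.5,370)),("side",(29,-29,0),(350.5,366.2))]
for L in (T,T+S): print(fit(L,[.46,-.2,.05,.22]))
E
```

```text
[[ 0.4818 -0.1739  0.108 ]
 [ 0.4285 -0.1819  0.108 ]
 [ 0.4388 -0.2351  0.108 ]
 [ 0.4911 -0.2243  0.108 ]] [ 0.4601 -0.2038  0.108 ]
(array([ 0.4628, -0.2126,  0.0244,  0.1823]), array([-0.6596,  0.2637,  0.3318, -0.3977, -0.19  ,  0.0737,  0.5183,
        0.062 ]))
(array([ 0.4631, -0.2032,  0.0554,  0.158 ]), array([-1.2278, -2.6154, -0.7966, -1.9835, -0.0068, -0.9228,  1.2478,
       -2.224 , -1.9095, -0.6329, -3.0037, -1.4757, -2.2347,  1.8413,
        0.0724,  1.0844]))
```

```bash
python3 -m inch '[{"angular":[0,0,0.28],"travel":[0,0,0],"fingers":85},{"angular":[0,0,0],"travel":[-0.8,-0.37,0],"fingers":85},{"angular":[0,0,0],"travel":[-0.8,-0.37,0],"fingers":85},{"angular":[0,0,0],"travel":[-0.8,-0.37,0],"fingers":85},{"angular":[0,0,0],"travel":[-0.8,-0.37,0],"fingers":85},{"angular":[0,0,0],"travel":[-0.8,-0.37,0],"fingers":85},{"angular":[0,0,0],"travel":[-0.8,-0.37,0],"fingers":85},{"angular":[0,0,0],"travel":[-0.8,-0.37,0],"fingers":85}]' >/dev/null
python3 -m inch '[{"angular":[0,0,0],"travel":[-0.8,-0.37,0],"fingers":85},{"angular":[0,0,0],"travel":[-0.6,-0.28,0],"fingers":85},{"angular":[0,0,0],"travel":[-0.3,-0.14,0],"fingers":85},{"angular":[0,0,0],"travel":[0,0,0],"fingers":85},{"angular":[0,0,0],"travel":[0,0,0],"fingers":85},{"angular":[0,0,0],"travel":[0,0,0],"fingers":85},{"angular":[0,0,0],"travel":[0,0,0],"fingers":85},{"angular":[0,0,0],"travel":[0,0,0],"fingers":85}]' >/dev/null
python3 go.py .461 -.2035 .2485 1.76
```

```text
t 26.2 pos [ 0.4574 -0.1825  0.3402] rpy [ 3.142 -0.     1.761] turn z 0.01 travel@target yaw [-0.85 -0.02  3.67] @now [-0.85 -0.02  3.67] w 0.0852 f [-0.2  0.5  0.3] q6 0.85
```

```bash
python3 -m inch '[{"angular":[0,0,0],"travel":[-0.45,-0.02,0],"fingers":85},{"angular":[0,0,0],"travel":[-0.4,0,0.4],"fingers":85},{"angular":[0,0,0],"travel":[0,0,0.7],"fingers":85},{"angular":[0,0,0],"travel":[0,0,0.7],"fingers":85},{"angular":[0,0,0],"travel":[0,0,0.7],"fingers":85},{"angular":[0,0,0],"travel":[0,0,0.6],"fingers":85},{"angular":[0,0,0],"travel":[0,0,0.4],"fingers":85},{"angular":[0,0,0],"travel":[0,0,0.17],"fingers":85}]'
python3 -m inch '[{"angular":[0,0,0],"travel":[0,0,0],"fingers":75},{"angular":[0,0,0],"travel":[0,0,0],"fingers":70},{"angular":[0,0,0],"travel":[0,0,0],"fingers":66},{"angular":[0,0,0],"travel":[0,0,0],"fingers":63},{"angular":[0,0,0],"travel":[0,0,0],"fingers":61},{"angular":[0,0,0],"travel":[0,0,0],"fingers":59},{"angular":[0,0,0],"travel":[0,0,0],"fingers":57},{"angular":[0,0,0],"travel":[0,0,0],"fingers":50}]' 45
python3 -m inch '[{"angular":[0,0,0],"travel":[0,0,0],"fingers":50},{"angular":[0,0,0],"travel":[0,0,0],"fingers":50},{"angular":[0,0,0],"travel":[0,0,-0.05],"fingers":50},{"angular":[0,0,0],"travel":[0,0,-0.15],"fingers":50},{"angular":[0,0,0],"travel":[0,0,-0.3],"fingers":50},{"angular":[0,0,0],"travel":[0,0,-0.4],"fingers":50},{"angular":[0,0,0],"travel":[0,0,-0.5],"fingers":50},{"angular":[0,0,0],"travel":[0,0,-0.6],"fingers":50}]' 45
python3 go.py .432 .0985 .31 1.595
```

```text
clock: 27.0
position: [0.4604, -0.2043, 0.2471]
eef_rot: [-3.14, -0.001, 1.76]
contact_force: [0.1, 0.1, 1.0]
gripper_width: 0.0846
gripper_force: 0.0
clock: 27.8
position: [0.4615, -0.2042, 0.2494]
eef_rot: [3.139, 0.001, 1.76]
contact_force: [3.4, 2.3, 9.3]
gripper_width: 0.0572
gripper_force: 46.0
clock: 28.6
position: [0.4605, -0.2039, 0.2993]
eef_rot: [-3.141, -0.0, 1.76]
contact_force: [0.9, 0.7, -3.5]
gripper_width: 0.057
gripper_force: 48.4
t 28.6 pos [ 0.4605 -0.2039  0.2993] rpy [-3.141 -0.     1.76 ] turn z 1.18 travel@target yaw [12.12 -0.85 -0.43] @now [12.09  1.16 -0.43] w 0.057 f [ 0.9  0.7 -3.5] q6 0.82
```

```bash
python3 -m inch '[{"angular":[0,0,0.3],"travel":[0,0,-0.6],"fingers":50},{"angular":[0,0,0.5],"travel":[0,0,-0.4],"fingers":50},{"angular":[0,0,0.38],"travel":[0,0,-0.2],"fingers":50},{"angular":[0,0,0],"travel":[0.2,-0.02,0],"fingers":50},{"angular":[0,0,0],"travel":[0.4,-0.03,0],"fingers":50},{"angular":[0,0,0],"travel":[0.6,-0.04,0],"fingers":50},{"angular":[0,0,0],"travel":[0.8,-0.05,0],"fingers":50},{"angular":[0,0,0],"travel":[0.8,-0.05,0],"fingers":50}]' >/dev/null
python3 -m inch '[{"angular":[0,0,0],"travel":[0.8,-0.06,0],"fingers":50},{"angular":[0,0,0],"travel":[0.8,-0.06,0],"fingers":50},{"angular":[0,0,0],"travel":[0.8,-0.06,0],"fingers":50},{"angular":[0,0,0],"travel":[0.8,-0.06,0],"fingers":50},{"angular":[0,0,0],"travel":[0.8,-0.06,0],"fingers":50},{"angular":[0,0,0],"travel":[0.8,-0.06,0],"fingers":50},{"angular":[0,0,0],"travel":[0.8,-0.06,0],"fingers":50},{"angular":[0,0,0],"travel":[0.8,-0.06,0],"fingers":50}]' >/dev/null
python3 -m inch '[{"angular":[0,0,0],"travel":[0.8,-0.06,0],"fingers":50},{"angular":[0,0,0],"travel":[0.8,-0.06,0],"fingers":50},{"angular":[0,0,0],"travel":[0.6,-0.04,0],"fingers":50},{"angular":[0,0,0],"travel":[0.4,-0.02,0],"fingers":50},{"angular":[0,0,0],"travel":[0.32,0,0],"fingers":50},{"angular":[0,0,0],"travel":[0,0,0],"fingers":50},{"angular":[0,0,0],"travel":[0,0,0],"fingers":50},{"angular":[0,0,0],"travel":[0,0,0],"fingers":50}]'
python3 go.py .432 .0985 .201 1.595
python3 - <<'E'
from rig import manip
import cv2,numpy as np
t=manip.snapshot("top")[:,:,::-1];s=manip.snapshot("side")[:,:,::-1]
cv2.imwrite("pics/p6.png",np.hstack([cv2.resize(s[130:410,230:430],(400,560)),cv2.resize(t[155:302,230:335],(400,560))]))
E
```

```text
clock: 31.0
position: [0.4321, 0.098, 0.3284]
eef_rot: [-3.141, 0.0, 1.595]
contact_force: [-0.1, 0.0, -2.9]
gripper_width: 0.0573
gripper_force: 48.5
t 31.0 pos [0.4321 0.098  0.3284] rpy [-3.141  0.     1.595] turn z -0.0 travel@target yaw [ 0.02 -0.    5.1 ] @now [ 0.02 -0.    5.1 ] w 0.0573 f [-0.1  0.  -2.9] q6 1.6
```

View pics/p6.png

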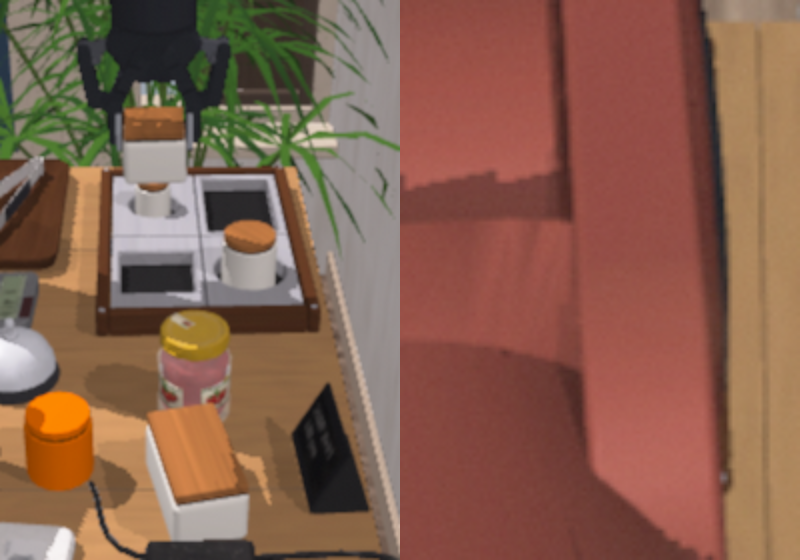

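The square canister is held level and aligned with the plate. The oblong is now clear on the counter, and the jar hasn't moved. Lowering.

```bash
python3 -m inch '[{"angular":[0,0,0],"travel":[0.02,0,0.4],"fingers":50},{"angular":[0,0,0],"travel":[0,0,0.6],"fingers":50},{"angular":[0,0,0],"travel":[0,0,0.8],"fingers":50},{"angular":[0,0,0],"travel":[0,0,0.8],"fingers":50},{"angular":[0,0,0],"travel":[0,0,0.8],"fingers":50},{"angular":[0,0,0],"travel":[0,0,0.6],"fingers":50},{"angular":[0,0,0],"travel":[0,0,0.4],"fingers":50},{"angular":[0,0,0],"travel":[0,0,0.2],"fingers":50}]'
python3 -m inch '[{"angular":[0,0,0],"travel":[0,0,0.1],"fingers":50},{"angular":[0,0,0],"travel":[0,0,0.1],"fingers":50},{"angular":[0,0,0],"travel":[0,0,0.08],"fingers":50},{"angular":[0,0,0],"travel":[0,0,0.06],"fingers":50},{"angular":[0,0,0],"travel":[0,0,0.04],"fingers":50},{"angular":[0,0,0],"travel":[0,0,0.02],"fingers":50},{"angular":[0,0,0],"travel":[0,0,0],"fingers":50},{"angular":[0,0,0],"travel":[0,0,0],"fingers":50}]'
python3 -m inch '[{"angular":[0,0,0],"travel":[0,0,0.03],"fingers":50},{"angular":[0,0,0],"travel":[0,0,0.02],"fingers":50},{"angular":[0,0,0],"travel":[0,0,0],"fingers":50},{"angular":[0,0,0],"travel":[0,0,0],"fingers":50},{"angular":[0,0,0],"travel":[0,0,0],"fingers":50},{"angular":[0,0,0],"travel":[0,0,0],"fingers":50},{"angular":[0,0,0],"travel":[0,0,0],"fingers":50},{"angular":[0,0,0],"travel":[0,0,0],"fingers":50}]'
```

```text
clock: 31.9
position: [0.4317, 0.0988, 0.2124]
eef_rot: [-3.14, 0.0, 1.595]
contact_force: [-0.3, 0.9, -2.6]
gripper_width: 0.0566
gripper_force: 48.5
clock: 32.7
position: [0.4321, 0.0989, 0.2035]
eef_rot: [3.141, -0.0, 1.595]
contact_force: [0.1, 0.8, -2.7]
gripper_width: 0.0571
gripper_force: 48.5
clock: 33.5
position: [0.432, 0.0989, 0.2022]
eef_rot: [3.142, -0.0, 1.595]
contact_force: [0.3, -0.2, -3.5]
gripper_width: 0.0572
gripper_force: 48.5
```

```bash
python3 -m inch '[{"angular":[0,0,0],"travel":[0,0,0.02],"fingers":50},{"angular":[0,0,0],"travel":[0,0,0.02],"fingers":50},{"angular":[0,0,0],"travel":[0,0,0.01],"fingers":50},{"angular":[0,0,0],"travel":[0,0,0.01],"fingers":50},{"angular":[0,0,0],"travel":[0,0,0],"fingers":50},{"angular":[0,0,0],"travel":[0,0,0],"fingers":50},{"angular":[0,0,0],"travel":[0,0,0],"fingers":50},{"angular":[0,0,0],"travel":[0,0,0],"fingers":50}]'
```

```text
clock: 34.3
position: [0.432, 0.099, 0.2013]
eef_rot: [3.141, -0.0, 1.596]
contact_force: [-3.3, 0.5, 10.7]
gripper_width: 0.0573
gripper_force: 50.0
```

```bash
python3 -m inch '[{"angular":[0,0,0],"travel":[0,0,0],"fingers":60},{"angular":[0,0,0],"travel":[0,0,0],"fingers":64},{"angular":[0,0,0],"travel":[0,0,0],"fingers":69},{"angular":[0,0,0],"travel":[0,0,0],"fingers":70},{"angular":[0,0,0],"travel":[0,0,-0.2],"fingers":70},{"angular":[0,0,0],"travel":[0,0,-0.5],"fingers":70},{"angular":[0,0,0],"travel":[0,0,-0.9],"fingers":70},{"angular":[0,0,0],"travel":[0,0,-1],"fingers":70}]'
python3 -m inch '[{"angular":[0,0,-0.6],"travel":[0,0,-1],"fingers":85},{"angular":[0,0,-0.6],"travel":[0,0,-1],"fingers":85},{"angular":[0,0,0],"travel":[0,0,-1],"fingers":85},{"angular":[0,0,0],"travel":[0,0,-1],"fingers":85},{"angular":[0,0,0],"travel":[0,0,0],"fingers":85},{"angular":[0,0,0],"travel":[0,0,0],"fingers":85},{"angular":[0,0,0],"travel":[0,0,0],"fingers":85},{"angular":[0,0,0],"travel":[0,0,0],"fingers":85}]'
python3 go.py .461 -.200 .31 1.76
python3 - <<'E'
from rig import manip
import cv2,numpy as np
t=manip.snapshot("top")[:,:,::-1];s=manip.snapshot("side")[:,:,::-1]
cv2.imwrite("pics/p7.png",np.hstack([cv2.resize(s[320:410,295:360],(390,540),interpolation=2),cv2.resize(t[195:285,400:466],(396,540),interpolation=2)]))
E
```

```text
clock: 35.1
position: [0.4317, 0.0989, 0.2664]
eef_rot: [-3.14, 0.0, 1.595]
contact_force: [-0.5, -0.3, -0.4]
gripper_width: 0.07
gripper_force: 0.0
clock: 35.9
position: [0.4316, 0.0989, 0.3648]
eef_rot: [-3.14, -0.0, 1.763]
contact_force: [0.9, -1.4, 0.8]
gripper_width: 0.0854
gripper_force: 0.0
t 35.9 pos [0.4316 0.0989 0.3648] rpy [-3.14  -0.     1.763] turn z 0.02 travel@target yaw [-11.96  -1.1    2.19] @now [-11.96  -1.13   2.19] w 0.0854 f [ 0.9 -1.4  0.8] q6 1.44
```

View pics/p7.png

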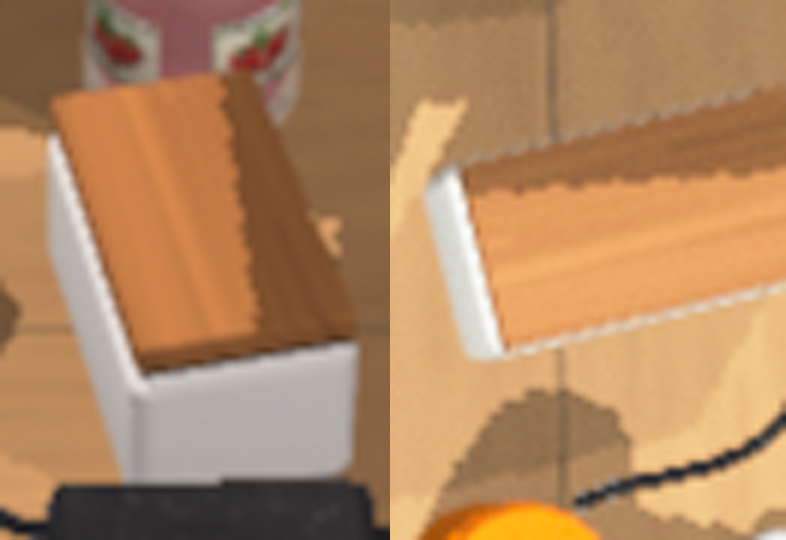

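```bash
python3 - <<'E'
from geo import *
np.set_printoptions(precision=4,suppress=True)
a=27.5;b=48.5
T=[("top",(a,b,54),(412.2,223)),("top",(-a,b,54),(418.7,254.2))]
S=[("side",(-a,b,54),(303.3,336.7)),("side",(a,b,54),(335.5,332)),("side",(-a,-b,54),(318.7,380.3)),("side",(a,-b,54),(353.7,374.2))]
for L in (T,S,T+S): print(fit(L,[.46,-.2,0,.22]))
for u,v in (((502,355),(786,290)),((463,168),(786,85))):
    f=lambda p:plane("top",(400+(p[0]-390)/6,195+p[1]/6),.054)
    d=f(v)-f(u);print("yaw",np.arctan2(d[0],-d[1]))
E
```

```text
(array([ 0.4577, -0.2013, -0.0124,  0.1776]), array([ 0.,  0., -0.,  0.]))
(array([ 0.464 , -0.1888, -0.0085,  0.2344]), array([-0.5469,  0.9089,  0.7056,  0.3001, -0.8037, -0.4148,  0.6758,
       -0.6924]))
(array([ 0.4626, -0.1979, -0.0006,  0.2452]), array([-1.2084, -1.4396,  0.9774, -1.5336, -1.8148,  0.8813, -0.2052,
       -0.0312, -1.2573,  0.0544,  0.6267, -0.6022]))
yaw 0.20836926379555187
yaw 0.2377914957186499
```

```bash
python3 go.py .462 -.199 .31 1.79
python3 -m inch '[{"angular":[0,0,-0.19],"travel":[0,0,0],"fingers":85},{"angular":[0,0,0],"travel":[-0.5,-0.05,0.1],"fingers":85},{"angular":[0,0,0],"travel":[-0.9,-0.1,0.1],"fingers":85},{"angular":[0,0,0],"travel":[-0.9,-0.1,0.1],"fingers":85},{"angular":[0,0,0],"travel":[-0.9,-0.1,0.1],"fingers":85},{"angular":[0,0,0],"travel":[-0.9,-0.1,0.1],"fingers":85},{"angular":[0,0,0],"travel":[-0.9,-0.1,0.1],"fingers":85},{"angular":[0,0,0],"travel":[-0.9,-0.1,0.1],"fingers":85}]' >/dev/null
python3 -m inch '[{"angular":[0,0,0],"travel":[-0.9,-0.1,0.1],"fingers":85},{"angular":[0,0,0],"travel":[-0.9,-0.1,0.1],"fingers":85},{"angular":[0,0,0],"travel":[-0.9,-0.1,0.1],"fingers":85},{"angular":[0,0,0],"travel":[-0.9,-0.1,0.1],"fingers":85},{"angular":[0,0,0],"travel":[-0.9,-0.1,0.1],"fingers":85},{"angular":[0,0,0],"travel":[-0.9,-0.1,0.1],"fingers":85},{"angular":[0,0,0],"travel":[-0.5,0,0.1],"fingers":85},{"angular":[0,0,0],"travel":[0,0,0],"fingers":85}]' >/dev/null
python3 go.py .462 -.199 .1945 1.79
```

```text
t 36.0 pos [0.4318 0.0989 0.365 ] rpy [-3.14  -0.     1.763] turn z -0.19 travel@target yaw [-11.89  -1.41   2.2 ] @now [-11.93  -1.09   2.2 ] w 0.0848 f [-0.4  0.4  0.5] q6 1.44
t 37.6 pos [ 0.4655 -0.1973  0.3302] rpy [-3.141 -0.     1.788] turn z -0.02 travel@target yaw [-0.04 -0.15  5.43] @now [-0.04 -0.15  5.43] w 0.0851 f [ 0.6  1.1 -0.3] q6 0.81
```

```bash
python3 -m inch '[{"angular":[0,0,0],"travel":[-0.04,-0.15,0],"fingers":85},{"angular":[0,0,0],"travel":[0,0,0.5],"fingers":85},{"angular":[0,0,0],"travel":[0,0,0.9],"fingers":85},{"angular":[0,0,0],"travel":[0,0,0.9],"fingers":85},{"angular":[0,0,0],"travel":[0,0,0.9],"fingers":85},{"angular":[0,0,0],"travel":[0,0,0.9],"fingers":85},{"angular":[0,0,0],"travel":[0,0,0.8],"fingers":85},{"angular":[0,0,0],"travel":[0,0,0.5],"fingers":85}]'
python3 -m inch '[{"angular":[0,0,0],"travel":[0,0,0.03],"fingers":75},{"angular":[0,0,0],"travel":[0,0,0],"fingers":70},{"angular":[0,0,0],"travel":[0,0,0],"fingers":66},{"angular":[0,0,0],"travel":[0,0,0],"fingers":63},{"angular":[0,0,0],"travel":[0,0,0],"fingers":61},{"angular":[0,0,0],"travel":[0,0,0],"fingers":59},{"angular":[0,0,0],"travel":[0,0,0],"fingers":57},{"angular":[0,0,0],"travel":[0,0,0],"fingers":50}]' 60
python3 -m inch '[{"angular":[0,0,0],"travel":[0,0,0],"fingers":50},{"angular":[0,0,0],"travel":[0,0,0],"fingers":50},{"angular":[0,0,0],"travel":[0,0,-0.05],"fingers":50},{"angular":[0,0,0],"travel":[0,0,-0.15],"fingers":50},{"angular":[0,0,0],"travel":[0,0,-0.3],"fingers":50},{"angular":[0,0,0],"travel":[0,0,-0.5],"fingers":50},{"angular":[0,0,0],"travel":[0,0,-0.7],"fingers":50},{"angular":[0,0,0],"travel":[0,0,-0.8],"fingers":50}]' 60
python3 -m inch '[{"angular":[0,0,0],"travel":[0,0,-0.8],"fingers":50},{"angular":[0,0,0],"travel":[0,0,-0.8],"fingers":50},{"angular":[0,0,0],"travel":[0,0,-0.8],"fingers":50},{"angular":[0,0,0.4],"travel":[0,0,-0.6],"fingers":50},{"angular":[0,0,0.6],"travel":[0,0,-0.3],"fingers":50},{"angular":[0,0,0.38],"travel":[0,0,0],"fingers":50},{"angular":[0,0,0],"travel":[0,0,0],"fingers":50},{"angular":[0,0,0],"travel":[0,0,0],"fingers":50}]'
python3 go.py .521 .2345 .33 1.595
```

```text
clock: 38.4
position: [0.4614, -0.1963, 0.1946]
eef_rot: [-3.14, -0.001, 1.791]
contact_force: [-1.1, -0.2, 0.2]
gripper_width: 0.0849
gripper_force: 0.0
clock: 39.2
position: [0.4626, -0.1978, 0.1959]
eef_rot: [3.14, 0.001, 1.79]
contact_force: [-0.9, 2.3, 10.6]
gripper_width: 0.0568
gripper_force: 63.0
clock: 40.0
position: [0.4617, -0.1975, 0.2581]
eef_rot: [-3.141, -0.001, 1.789]
contact_force: [-0.2, 0.1, -1.3]
gripper_width: 0.0565
gripper_force: 64.3
clock: 40.8
position: [0.4619, -0.1975, 0.34]
eef_rot: [-3.141, -0.0, 1.598]
contact_force: [-0.5, -0.3, -2.6]
gripper_width: 0.0565
gripper_force: 64.3
t 40.8 pos [ 0.4619 -0.1975  0.34  ] rpy [-3.141 -0.     1.598] turn z 0.02 travel@target yaw [17.22  2.78  0.4 ] @now [17.21  2.84  0.4 ] w 0.0565 f [-0.5 -0.3 -2.6] q6 0.99
```

```bash
python3 -m inch '[{"angular":[0,0,0],"travel":[0.3,0.1,0],"fingers":50},{"angular":[0,0,0],"travel":[0.5,0.1,0],"fingers":50},{"angular":[0,0,0],"travel":[0.7,0.12,0],"fingers":50},{"angular":[0,0,0],"travel":[0.79,0.12,0],"fingers":50},{"angular":[0,0,0],"travel":[0.79,0.12,0],"fingers":50},{"angular":[0,0,0],"travel":[0.79,0.12,0],"fingers":50},{"angular":[0,0,0],"travel":[0.79,0.12,0],"fingers":50},{"angular":[0,0,0],"travel":[0.79,0.12,0],"fingers":50}]' >/dev/null
python3 -m inch '[{"angular":[0,0,0],"travel":[0.79,0.12,0],"fingers":50},{"angular":[0,0,0],"travel":[0.79,0.12,0],"fingers":50},{"angular":[0,0,0],"travel":[0.79,0.12,0],"fingers":50},{"angular":[0,0,0],"travel":[0.79,0.12,0],"fingers":50},{"angular":[0,0,0],"travel":[0.79,0.12,0],"fingers":50},{"angular":[0,0,0],"travel":[0.79,0.12,0],"fingers":50},{"angular":[0,0,0],"travel":[0.79,0.12,0],"fingers":50},{"angular":[0,0,0],"travel":[0.79,0.12,0],"fingers":50}]' >/dev/null
python3 -m inch '[{"angular":[0,0,0],"travel":[0.79,0.12,0],"fingers":50},{"angular":[0,0,0],"travel":[0.79,0.12,0],"fingers":50},{"angular":[0,0,0],"travel":[0.79,0.12,0],"fingers":50},{"angular":[0,0,0],"travel":[0.79,0.12,0],"fingers":50},{"angular":[0,0,0],"travel":[0.79,0.12,0],"fingers":50},{"angular":[0,0,0],"travel":[0.7,0.1,0],"fingers":50},{"angular":[0,0,0],"travel":[0.5,0.1,0],"fingers":50},{"angular":[0,0,0],"travel":[0.3,0.1,0],"fingers":50}]' >/dev/null
python3 -m inch '[{"angular":[0,0,0],"travel":[0,0,0],"fingers":50},{"angular":[0,0,0],"travel":[0,0,0],"fingers":50},{"angular":[0,0,0],"travel":[0,0,0.3],"fingers":50},{"angular":[0,0,0],"travel":[0,0,0.6],"fingers":50},{"angular":[0,0,0],"travel":[0,0,0.6],"fingers":50},{"angular":[0,0,0],"travel":[0,0,0.6],"fingers":50},{"angular":[0,0,0],"travel":[0,0,0.4],"fingers":50},{"angular":[0,0,0],"travel":[0,0,0.1],"fingers":50}]'
python3 go.py .521 .2345 .201 1.595
```

```text
clock: 44.0
position: [0.5199, 0.2339, 0.2736]
eef_rot: [-3.14, 0.001, 1.596]
contact_force: [-0.8, 0.9, -2.3]
gripper_width: 0.0564
gripper_force: 64.3
t 44.0 pos [0.5199 0.2339 0.2736] rpy [-3.140e+00  1.000e-03  1.596e+00] turn z 0.01 travel@target yaw [0.02 0.05 2.9 ] @now [0.02 0.05 2.9 ] w 0.0564 f [-0.8  0.9 -2.3] q6 1.84
```

```bash
python3 -m inch '[{"angular":[0,0,0],"travel":[0.02,0.05,0.3],"fingers":50},{"angular":[0,0,0],"travel":[0,0,0.5],"fingers":50},{"angular":[0,0,0],"travel":[0,0,0.5],"fingers":50},{"angular":[0,0,0],"travel":[0,0,0.4],"fingers":50},{"angular":[0,0,0],"travel":[0,0,0.2],"fingers":50},{"angular":[0,0,0],"travel":[0,0,0.1],"fingers":50},{"angular":[0,0,0],"travel":[0,0,0],"fingers":50},{"angular":[0,0,0],"travel":[0,0,0],"fingers":50}]'
python3 -m inch '[{"angular":[0,0,0],"travel":[0,0,0.1],"fingers":50},{"angular":[0,0,0],"travel":[0,0,0.1],"fingers":50},{"angular":[0,0,0],"travel":[0,0,0.1],"fingers":50},{"angular":[0,0,0],"travel":[0,0,0.1],"fingers":50},{"angular":[0,0,0],"travel":[0,0,0.1],"fingers":50},{"angular":[0,0,0],"travel":[0,0,0],"fingers":50},{"angular":[0,0,0],"travel":[0,0,0],"fingers":50},{"angular":[0,0,0],"travel":[0,0,0],"fingers":50}]'
```

```text
clock: 44.8
position: [0.5218, 0.2352, 0.2253]
eef_rot: [3.141, -0.0, 1.597]
contact_force: [0.5, -0.5, -1.6]
gripper_width: 0.0573
gripper_force: 64.3
clock: 45.6
position: [0.5216, 0.2351, 0.2126]
eef_rot: [3.141, -0.0, 1.597]
contact_force: [-0.6, 0.1, -2.7]
gripper_width: 0.0565
gripper_force: 64.3
```

The underside is already below the plate top with no contact, so the canister is inside the well.

```bash
python3 -m inch '[{"angular":[0,0,0],"travel":[0,0,0.1],"fingers":50},{"angular":[0,0,0],"travel":[0,0,0.1],"fingers":50},{"angular":[0,0,0],"travel":[0,0,0.08],"fingers":50},{"angular":[0,0,0],"travel":[0,0,0.06],"fingers":50},{"angular":[0,0,0],"travel":[0,0,0.04],"fingers":50},{"angular":[0,0,0],"travel":[0,0,0.02],"fingers":50},{"angular":[0,0,0],"travel":[0,0,0],"fingers":50},{"angular":[0,0,0],"travel":[0,0,0],"fingers":50}]'
python3 -m inch '[{"angular":[0,0,0],"travel":[0,0,0.02],"fingers":50},{"angular":[0,0,0],"travel":[0,0,0.01],"fingers":50},{"angular":[0,0,0],"travel":[0,0,0],"fingers":50},{"angular":[0,0,0],"travel":[0,0,0],"fingers":50},{"angular":[0,0,0],"travel":[0,0,0],"fingers":50},{"angular":[0,0,0],"travel":[0,0,0],"fingers":50},{"angular":[0,0,0],"travel":[0,0,0],"fingers":50},{"angular":[0,0,0],"travel":[0,0,0],"fingers":50}]'
```

```text
clock: 46.4
position: [0.5216, 0.2351, 0.2025]
eef_rot: [3.141, -0.0, 1.597]
contact_force: [-0.8, -0.7, -2.1]
gripper_width: 0.0566
gripper_force: 64.3
clock: 47.2
position: [0.5217, 0.2351, 0.202]
eef_rot: [3.141, -0.0, 1.597]
contact_force: [-1.8, -0.5, 5.9]
gripper_width: 0.0567
gripper_force: 65.3
```

Contact at the expected height. Releasing and retreating.

```bash
python3 -m inch '[{"angular":[0,0,0],"travel":[0,0,0.01],"fingers":56},{"angular":[0,0,0],"travel":[0,0,0],"fingers":59},{"angular":[0,0,0],"travel":[0,0,0],"fingers":64},{"angular":[0,0,0],"travel":[0,0,0],"fingers":68},{"angular":[0,0,0],"travel":[0,0,-0.2],"fingers":68},{"angular":[0,0,0],"travel":[0,0,-0.5],"fingers":68},{"angular":[0,0,0],"travel":[0,0,-0.9],"fingers":68},{"angular":[0,0,0],"travel":[0,0,-1],"fingers":68}]'
python3 -m inch '[{"angular":[0,0,0],"travel":[0,0,-1],"fingers":68},{"angular":[0,0,0],"travel":[0,0,-1],"fingers":68},{"angular":[0,0,0],"travel":[0,0,-1],"fingers":68},{"angular":[0,0,0],"travel":[0,0,-1],"fingers":68},{"angular":[0,0,0],"travel":[0,0,-0.5],"fingers":68},{"angular":[0,0,0],"travel":[0,0,0],"fingers":68},{"angular":[0,0,0],"travel":[0,0,0],"fingers":68},{"angular":[0,0,0],"travel":[0,0,0],"fingers":68}]'
python3 - <<'E'
from rig import manip
import cv2,numpy as np
s=manip.snapshot("side")[:,:,::-1]
cv2.imwrite("pics/p8.png",cv2.resize(s[190:310,265:405],(700,600),interpolation=2))
E
```

```text
clock: 48.0
position: [0.5214, 0.235, 0.2677]
eef_rot: [-3.141, 0.0, 1.597]
contact_force: [0.0, -0.5, 0.8]
gripper_width: 0.0681
gripper_force: 0.0
clock: 48.8
position: [0.5212, 0.235, 0.3777]
eef_rot: [-3.14, 0.001, 1.597]
contact_force: [-0.8, -0.2, -0.0]
gripper_width: 0.0678
gripper_force: 0.0
```

View pics/p8.png

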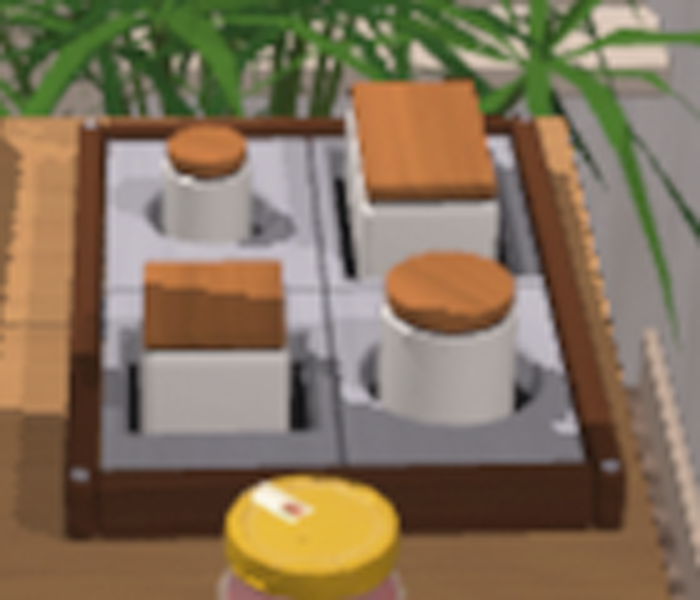

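All four canisters stand upright in their own wells: small (205,180), oblong (425,180), square (215,345) and round (450,335) in the crop. The jar is in place, so I'm handing in.

```bash
python3 -c "
from rig import manip
print(manip.close_job())"
```

```text
the job is handed in; nothing more can be done
None
```

I took the pile apart, set all four canisters upright on the floors of their own wells, left the jam jar where it stood, and handed the job in at about 49 s; the hand-in gave no verdict.

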